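Zero the temperature probe and hold it inside the mill

TASK

Take the blue-handled temperature probe out of its white stand and zero it: hold it upright and still for two seconds, pointing straight down a few centimetres above the middle of the black reference disc, without touching the disc. Then lower it gently, without forcing it, through the red-framed slot in the mill's lid until the lid's top lies within the orange band on the blade, and finish there still holding it, upright, still and not pressed against the mill. Leave the jar, the dish and the brush where they are.

Things in the scene. Friction and masses are not known exactly. Their poses are not given: they have to be found in the camera images.
- probe: Loose probe 156 mm long, 0.11 to 0.21 kg, upright, handle up. Origin: centre of its lower tip, z up the probe. Sizes x by y: black nose 7 by 27, z 0-6; steel blade 10 by 30, z 6-80, orange band z 45-65; black flange 34 by 50, z 80-86; blue handle 24 by 36, z 86-156: grip it across its 24 mm (fingers closing along x), from above, 120 to 130 up. Same after a half turn about z
- stand: White probe stand, foot 90 (x) by 80 (y) mm, fixed. Origin: centre of its underside. Top plate 70 (x) by 80 (y) mm, upper face at 95 mm, with a loose opening 16 (x) by 36 (y) mm in the middle; the probe hangs in it by its flange, tip 15 mm above the table, axes along the stand's. Raising the tip above 95 mm frees the probe
- disc_face (a point): Centre of the upper face of the reference disc, 20 mm above the table: a matt black face 48 mm in diameter in an aluminium rim 64 mm in diameter, fixed to the table
- slot (a point): Centre of the slot at the lid's upper face, 115 mm above the table. Slot 12 mm along x, 32 mm along y (blade plus 2 mm each way), straight down through the level 12 mm lid, 3 mm chamfer at the mouth, thin red painted frame; hollow for 78 mm below the lid. Lid: aluminium, 160 mm square, centred on the slot. Fixed
- jar: Bystander: loose closed jar, 60 mm in diameter, 85 mm high, origin at the centre of its underside
- dish: Bystander: loose open steel dish, 80 mm in diameter, 30 mm high, origin at the centre of its underside
- brush: Bystander: loose brush 170 mm long lying along its x, less than 40 mm high
- mill: The grey lab mill (drum, slotted lid, yellow motor) on a base plate 200 (x) by 400 (y) mm; origin under the slot's centre at table level, axes as slot. Steel drum 154 mm in diameter under the lid; the motor, 120 mm in diameter, stands 195 mm from the slot along +y, its top 181 mm above the table
- disc: The reference disc as a whole, origin at the centre of its underside
Mind the look-alikes: they are no part of the job. Of the things like the probe, leave any that is pink; of the rest the larger one is meant. Several things look just like the disc: the one meant starts farthest from the robot's base.

How it is judged:
By the outcome, as a careful person would: the job done as asked, in the order asked, and still so for the second after the job is handed in, while the arm keeps its last pose, push and grip.
It also fails if it takes over 56 s, if anything falls off the work surface, if the arm or the gripper's body presses on something with over 40 N, if the wrist force passes 120 N, or if a joint passes its speed limit or range.

ROBOT

A 6-joint arm with a two-finger parallel gripper is mounted at the origin on the work surface. World frame = base frame: x ahead of the robot, y to its left, z up, the work surface at z = 0. Lengths are in m, angles in rad, forces in N, time in s.
With the tool pointing down it reaches from about 0.375 to 0.9 m from the base axis. Payload 3.1 kg.
Tool frame: the origin (TCP) lies midway between the tips of the shut fingers; the grasp point (between the pads) lies robot.grip_depth behind it (robot.grip_depth is the distance from the TCP to the grasp point, in m); z points along the fingers, y is the line along which they close (so a half turn about z gives the same grasp; the last joint's range is limited). The gripper opens to 87 mm and grips with 3 to 60 N. Pads are 19 mm wide; open, the fingers measure 117 mm over their backs; the gripper's body (75 mm by 190 mm) begins 51 mm behind the grasp point.
Start: joints at [1.054, 0.527, 1.433, -0, 1.181, -0.178], TCP at [0.208, 0.589, 0.223] pointing down, gripper open.
Joint ranges: [-3.08, 3.08], [-0.75, 2.2], [0.22, 2.44], [-1.43, 4.57], [0, 2.65], [-2.85, 2.85]. Speed limits (rad/s): [2.79, 2.79, 3.14, 3.14, 3.14, 3.14].

INTERFACE

Orientations are given as a unit quaternion [x, y, z, w].
In Python, from rig import robot gives the robot as it stands.
- The arm moves only by the tool pendant, called after "Call:" by a JSON object that holds its "api" and its "payload". Schema: {"type":"object","properties":{"motion":{"type":"array","items":{"type":"object","properties":{"trans":{"type":"array","items":{"type":"number"},"minItems":3,"maxItems":3},"yaw":{"type":"number"}},"additionalProperties":false},"minItems":1,"maxItems":20},"finger_gap":{"type":"number"},"clamp_n":{"type":"number"},"only":{"type":"string"},"quiet":{"type":"boolean"},"lines":{"type":"string"}},"required":["motion"],"additionalProperties":false}. motion is a list of rows, 1 to 20 of them, each an object with the fields trans (a list: dx, dy, dz in m), yaw (a turn about the tool's z in rad); a field left out counts as zero; each row shifts and turns the commanded pose from where the row before left it, along the tool's axes as they then stand; what a row does not reach is not made up. A row lasts 1/12 s, in which the tool goes at most 0.0417 m and 0.125 rad, less where a joint would pass 70% of its speed; a pose out of reach is approached as far as the arm can. finger_gap is the finger opening in m, set as the call begins (left out keeps the last). The fingers move at their own pace and stop on an object; clamp_n is the grip in N (left out, the last holds). Time passes only in rows, so rows that do not move let the fingers close. The tool returns the time, the measured TCP pose, the force, the opening and the grip force at its end. only (a regular expression) keeps the lines of the reply that match it, lines (a string "A,B") keeps lines A to B, and quiet returns only ok. Input that does not fit is refused with a message, and nothing moves.
- robot.get_obs(): the state, without advancing time (a new reading comes with each control period).
- robot.camera(name): name is "scene" or "side" or "wrist"; returns a dict with "img" (400x640x3 uint8, red, green, blue), "fx", "fy", "cx", "cy" (pixels), "xyz" and "attitude" of the camera in the world. Camera axes: x right, y down, z forward; pixel columns grow to the right and rows downward; lengths in m; the calibration is good to about 2 mm. A picture is of the moment at which its call begins. There is no depth.
- robot.hand_in(): hands the job in; it is judged then, once.
The state is a dict: "time": time; "q": joint angles; "joint_velocities": joint speeds; "joint_torque": joint torques, N m; "position": TCP position; "tool_rot": TCP orientation; "ft_force": force on the tool from outside, world axes, zero at the start; "moment": the same for the moment, N m; "grip_width": finger opening in m; "grip_force": force on a finger pad.
Only numpy, scipy, OpenCV 4.12 (cv2) and the standard library are available. Lean on these libraries where they do the work, as an engineer would, in place of code of your own. Each camera call takes 0.05 s, during which the arm holds its last target. There are 200 camera calls.

## Working session

There is one attempt and no reset: what is moved stays moved. The work goes in short steps, Python scripts to look and compute and a tool call to move; the robot and the scene stay as the last step left them, time stands still between calls to the robot, and variables do not carry over. Pictures are saved under pics/ and viewed, at most 10 in all, crops included, and the job is handed in when it is done.

```bash
ls; mkdir -p pics; cat > h.py <<'E'
import numpy as np,cv2
from rig import robot
from scipy.spatial.transform import Rotation as R
def rotm(c):
    a=np.array(c["attitude"]); return a if a.shape==(3,3) else R.from_quat(a).as_matrix()
def ray(c,u,v):
    d=rotm(c)@np.array([(u-c["cx"])/c["fx"],(v-c["cy"])/c["fy"],1.0]); return np.array(c["xyz"]),d/np.linalg.norm(d)
def plane(c,u,v,z):
    o,d=ray(c,u,v); return o+d*(z-o[2])/d[2]
def tri(*cuv):
    A=np.zeros((3,3));b=np.zeros(3)
    for c,u,v in cuv:
        o,d=ray(c,u,v);P=np.eye(3)-np.outer(d,d);A+=P;b+=P@o
    x=np.linalg.solve(A,b)
    return x,[np.linalg.norm(np.cross(x-ray(*k)[0],ray(*k)[1])) for k in cuv]
def proj(c,p):
    q=rotm(c).T@(np.array(p)-np.array(c["xyz"])); return np.array([c["cx"]+c["fx"]*q[0]/q[2],c["cy"]+c["fy"]*q[1]/q[2]])
def save(n,c):cv2.imwrite(f"pics/{n}.png",c["img"][:,:,::-1])
E
python3 - <<'E'
from h import *
import pickle
d={}
for n in("scene","side","wrist"):
    c=robot.camera(n);save(n,c);d[n]=c;print(n,np.round(c["xyz"],3),np.round(rotm(c)[:,2],3),c["fx"])
pickle.dump(d,open("c0.pkl","wb"))
print(robot.get_obs(),robot.grip_depth)
E
```

```text
pics
scene [ 1.019 -0.715  0.975] [-0.424  0.548 -0.721] 466.4780503077524
side [ 0.097 -0.759  0.624] [ 0.402  0.74  -0.539] 418.33979433782497
wrist [0.144 0.61  0.384] [ 0.228 -0.083 -0.97 ] 321.67038483341986
{'time': 0.15, 'q': array([ 1.05350441e+00,  5.28281616e-01,  1.43356492e+00, -1.65427868e-05,
        1.18143073e+00, -1.78510353e-01]), 'joint_velocities': array([-0.00070566, -0.00293688, -0.00492787,  0.00031128, -0.00061796,
       -0.00097432]), 'joint_torque': array([ 2.97335055e-04, -4.40433311e+01, -1.76843154e+01,  6.33092690e-02,
        5.52475231e-02, -8.23640130e-05]), 'position': array([0.20741805, 0.588996  , 0.22179233]), 'tool_rot': array([ 1.68578721e-01,  9.85687834e-01, -7.94452650e-04, -2.79972545e-04]), 'ft_force': array([-0.52483066, -0.25612031, -0.414646  ]), 'moment': array([-0.02393418,  0.04136607,  0.00836735]), 'grip_force': 0.0, 'grip_width': 0.08718779691771504} 0.0187
```

View pics/scene.png

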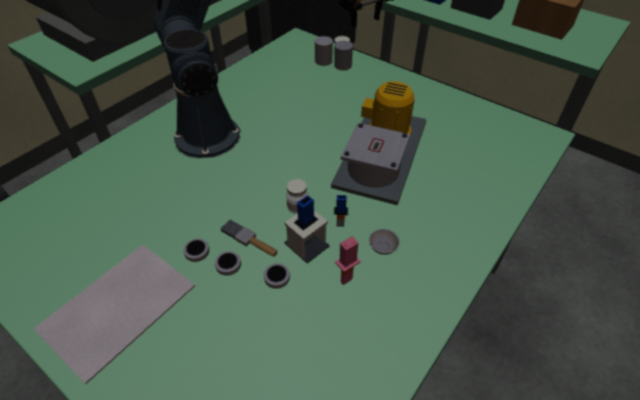

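View pics/side.png

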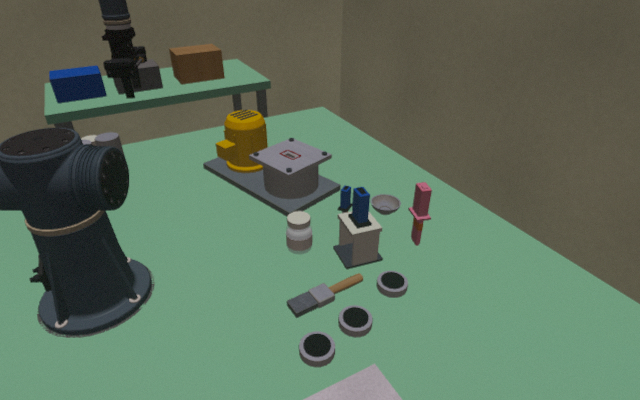

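The scene view shows the blue probe in its stand (306,208), discs at (197,248), (228,262) and (277,275), and the slot at (376,145). In the side view these are at (360,207), (317,347), (355,320), (392,283) and (290,155). Next I measure them.

```bash
cat > m0.py <<'E'
from h import *
import pickle
d=pickle.load(open("c0.pkl","rb"))
def blob(c,mask,u,v,r):
    m=np.zeros(mask.shape,np.uint8);m[v-r:v+r,u-r:u+r]=mask[v-r:v+r,u-r:u+r]
    n,l,s,ce=cv2.connectedComponentsWithStats(m.astype(np.uint8));i=1+np.argmax(s[1:,4]);return ce[i],s[i],l==i
S,D=d["scene"],d["side"]
def masks(c):
    h=cv2.cvtColor(c["img"],cv2.COLOR_RGB2HSV).astype(int);g=c["img"].astype(int)
    return dict(black=g.max(2)<45,blue=(h[...,0]>100)&(h[...,0]<130)&(h[...,1]>130)&(g[...,2]>45),red=(g[...,0]-g[...,1]>25))
ms,md=masks(S),masks(D)
P={}
for n,k,a,b,r in[("d1","black",(197,248),(317,345),16),("d2","black",(228,262),(355,318),16),("d3","black",(277,275),(392,282),16),("slot","red",(376,145),(290,155),15),("handle","blue",(306,208),(360,205),22)]:
    ca,sa,_=blob(S,ms[k],*a,r);cb,sb,_=blob(D,md[k],*b,r)
    x,e=tri((S,*ca),(D,*cb));print(n,ca.round(1),sa,cb.round(1),sb,x.round(4),np.round(e,4), np.linalg.norm(x[:2]).round(3))
for c,m,a in((S,ms["red"],(376,145)),(D,md["red"],(290,155))):
    _,_,l=blob(c,m,*a,15)
    pts=np.array([plane(c,u,v,.115)[:2] for v,u in zip(*np.where(l))],np.float32)
    print(cv2.minAreaRect(pts*1000))
s=cv2.resize(S["img"][165:265,250:370],None,fx=5,fy=5,interpolation=cv2.INTER_CUBIC)
t=cv2.resize(D["img"][170:280,320:440],None,fx=5,fy=5,interpolation=cv2.INTER_CUBIC)
cv2.imwrite("pics/crops.png",cv2.resize(np.hstack([s,t[:500]]),(800,333))[:,:,::-1]) 
E
python3 m0.py
```

```text
d1 [195.4 247.4] [187 240  18  15 205] [316.7 344.8] [304 334  26  22 453] [ 0.3261 -0.3389  0.0198] [0.0005 0.0005] 0.47
d2 [227.  260.5] [218 253  19  16 224] [355.4 316.9] [344 308  24  19 363] [ 0.4194 -0.3186  0.0201] [0.0004 0.0004] 0.527
d3 [276.1 273.3] [267 266  19  16 237] [392.4 279.9] [382 273  22  15 261] [ 0.5409 -0.272   0.0198] [0.0005 0.0005] 0.605
slot [370.8 143.5] [369 138   6  12  12] [290.1 154.4] [280 150  21  10  55] [0.5187 0.1633 0.1259] [0.001 0.001] 0.544
handle [305.3 202. ] [298 196  15  12  81] [360.7 204.8] [353 187  17  36 431] [ 0.5311 -0.1461  0.1461] [0.0097 0.0097] 0.551
((511.4098205566406, 177.03863525390625), (3.607440710067749, 51.25431442260742), 17.291261672973633)
((527.5372924804688, 182.7042694091797), (35.5310173034668, 58.17216110229492), 17.667644500732422)
```

Call:
{"api": "pendant", "payload": {"motion": [{"trans": [0, 0, -0.04]}, {"trans": [0, 0, -0.04]}, {"trans": [-0.03, -0.02, 0]}, {"trans": [-0.03, -0.02, 0]}, {"trans": [-0.03, -0.02, 0]}, {"trans": [-0.03, -0.02, 0]}, {"trans": [-0.03, -0.02, 0]}, {"trans": [-0.03, -0.02, 0]}, {"trans": [-0.03, -0.02, 0]}, {"trans": [-0.03, -0.02, 0]}, {"trans": [-0.03, -0.02, 0]}, {"trans": [-0.03, -0.02, 0]}, {"trans": [-0.03, -0.02, 0]}, {"trans": [-0.03, -0.02, 0]}, {"trans": [-0.03, -0.02, 0]}, {}, {}]}}

```text
time: 1.57
position: [0.49, 0.213, 0.3021]
tool_rot: [0.171, 0.985, -0.0, -0.0]
ft_force: [-0.5, -0.4, -0.2]
grip_width: 0.0869
grip_force: 0.0
```

```bash
cat >> h.py <<'E'
def go(p,yaw=None):
    "tool-axis shift (dx,dy,dz) to TCP target p, and turn bringing tool y to world yaw (mod pi)"
    o=robot.get_obs();M=R.from_quat(o["tool_rot"]).as_matrix();t=M.T@(np.array(p)-o["position"])
    y=np.arctan2(M[1,1],M[0,1]);w=0 if yaw is None else -((yaw-y+np.pi/2)%np.pi-np.pi/2)
    print("shift",t.round(4),"turn",round(w,4),"yaw y",round(y,4),"pos",o["position"].round(4),"tilt",M[:,2].round(4),"q6",o["q"][5].round(3),"t",o["time"])
E
python3 - <<'E'
from h import *
import pickle
c=robot.camera("wrist");save("w1",c);pickle.dump(c,open("w1.pkl","wb"))
go([.531,-.13,.30])
E
python3 -c "
import cv2,numpy as np
a=cv2.imread('pics/w1.png');b=cv2.imread('pics/crops.png');cv2.imwrite('pics/v1.png',np.vstack([cv2.resize(a,(480,300)),cv2.resize(b,(480,200))]))"
```

```text
shift [-0.1546 -0.3103  0.002 ] turn 0 yaw y 1.23 pos [0.489  0.2141 0.3021] tilt [-1.4e-03  3.0e-04 -1.0e+00] q6 -1.027 t 1.6167
```

View pics/v1.png

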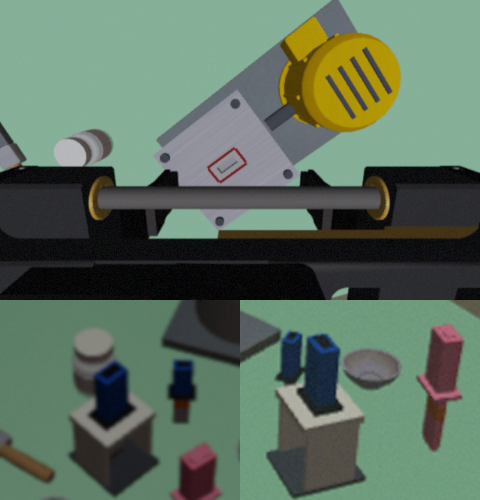

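The wrist view shows the lid with the red slot frame at full-res pixel (301,220) and the motor at upper right. The crops show the probe's handle above the white stand, with its faces parallel to the stand's. Next I go to view the stand.

Call:
{"api": "pendant", "payload": {"motion": [{"trans": [-0.007, -0.035, 0]}, {"trans": [-0.007, -0.035, 0]}, {"trans": [-0.007, -0.035, 0]}, {"trans": [-0.007, -0.035, 0]}, {"trans": [-0.007, -0.035, 0]}, {"trans": [-0.007, -0.035, 0]}, {"trans": [-0.007, -0.035, 0]}, {"trans": [-0.007, -0.035, 0]}, {}, {}], "lines": "1,2"}}

```text
time: 2.45
position: [0.4484, -0.0681, 0.3025]
```

```bash
python3 - <<'E'
from h import *
import pickle
c=robot.camera("wrist");save("w2",c);pickle.dump(c,open("w2.pkl","wb"))
E
```

Call:
{"api": "pendant", "payload": {"motion": [{"trans": [0, -0.035, 0]}, {"trans": [0, -0.035, 0]}, {}, {}], "lines": "1,2"}}

```text
time: 2.83
position: [0.4256, -0.133, 0.3025]
```

```bash
python3 - <<'E'
from h import *
import pickle
c=robot.camera("wrist");save("w3",c);pickle.dump(c,open("w3.pkl","wb"))
a=cv2.imread("pics/w2.png")[:270];b=cv2.imread("pics/w3.png")[:270];cv2.imwrite("pics/v2.png",np.vstack([a,b]))
go([.531,-.146,.30])
w=pickle.load(open("w1.pkl","rb"));g=w["img"].astype(int)
m=((g[...,0]-g[...,1]>50)&(g[...,0]-g[...,2]>40)).astype(np.uint8);m[:180]=0;m[250:]=0;m[:,:260]=0;m[:,340:]=0
cs,_=cv2.findContours(m,cv2.RETR_EXTERNAL,cv2.CHAIN_APPROX_NONE);k=max(cs,key=cv2.contourArea)[:,0]
print(m.sum(),cv2.minAreaRect(k)[0])
pts=np.array([plane(w,u,v,.115)[:2]*1000 for u,v in k],np.float32);print(cv2.minAreaRect(pts))
E
```

```text
shift [-0.1039  0.022   0.0024] turn 0 yaw y 1.2331 pos [ 0.4257 -0.1323  0.3025] tilt [-2.0e-04  1.4e-03 -1.0e+00] q6 -1.787 t 2.8833
362 (302.4399719238281, 220.4199676513672)
((526.8453369140625, 179.14418029785156), (33.413753509521484, 55.29594802856445), 17.33011817932129)
```

View pics/v2.png

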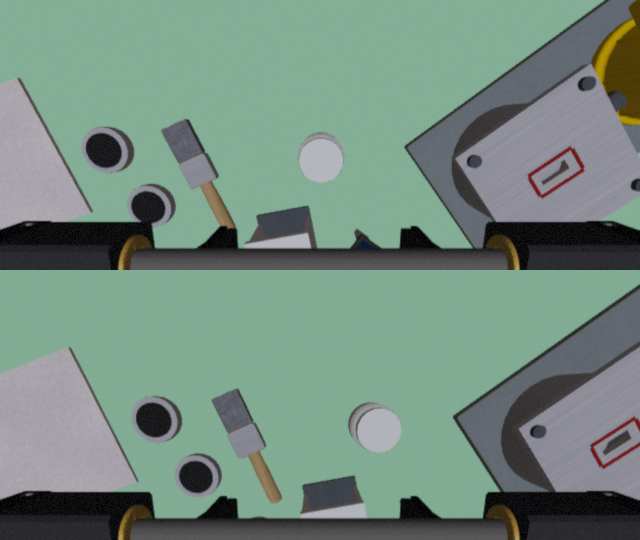

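Image-up points toward the base, so the gripper hides the outward side. In both views (stacked) the stand is just at the gripper's edge, near (280,240) and (335,500). I move outward to see it.

Call:
{"api": "pendant", "payload": {"motion": [{"trans": [-0.032, 0.01, 0]}, {"trans": [-0.032, 0.01, 0]}, {"trans": [-0.032, 0.01, 0]}, {"trans": [-0.032, 0.01, 0]}, {"trans": [-0.032, 0.01, 0]}, {"trans": [-0.032, 0.01, 0]}, {}, {}], "lines": "1,2"}}

```text
time: 3.55
position: [0.6279, -0.1381, 0.3012]
```

```bash
python3 - <<'E'
from h import *
import pickle
c=robot.camera("wrist");save("w4",c);pickle.dump(c,open("w4.pkl","wb"))
E
```

Call:
{"api": "pendant", "payload": {"motion": [{"trans": [0, -0.035, 0]}, {"trans": [0, -0.035, 0]}, {}, {}], "lines": "1,2"}}

```text
time: 3.93
position: [0.6017, -0.2074, 0.3029]
```

```bash
python3 - <<'E'
from h import *
import pickle
c=robot.camera("wrist");save("w5",c);pickle.dump(c,open("w5.pkl","wb"))
a=cv2.imread("pics/w4.png")[:270];b=cv2.imread("pics/w5.png")[:270];cv2.imwrite("pics/v3.png",np.vstack([a,b]))
E
```

```text
(no output)
```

View pics/v3.png

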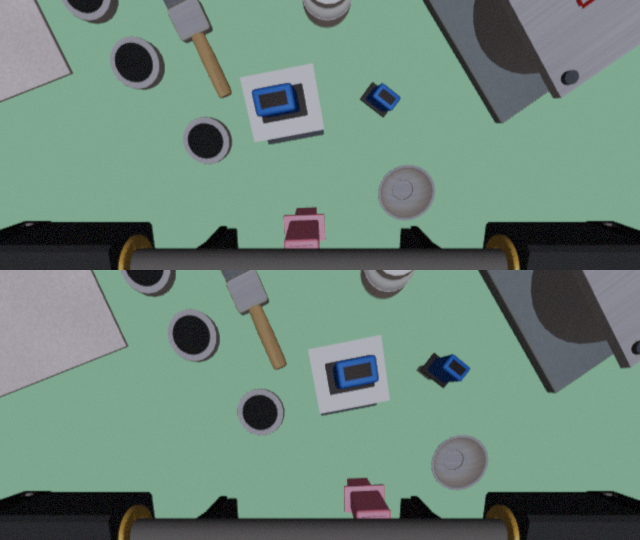

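Top and bottom views show: handle top at (275,100) / (357,102), white plate at (283,103) / (349,105), and the target disc at (207,140) / (261,142). I measure these across the two views.

```bash
cat > m1.py <<'E'
from h import *
import pickle
W={i:pickle.load(open(f"w{i}.pkl","rb")) for i in(1,2,4,5)}
def rect(c,m,u,v,r):
    z=np.zeros(m.shape,np.uint8);z[max(v-r,0):v+r,u-r:u+r]=m[max(v-r,0):v+r,u-r:u+r]
    cs,_=cv2.findContours(z,cv2.RETR_EXTERNAL,cv2.CHAIN_APPROX_NONE);return max(cs,key=cv2.contourArea)[:,0]
def corners(k):return cv2.boxPoints(cv2.minAreaRect(k))
def meas(name,views,f,ztext):
    ks=[(W[i],rect(W[i],f(W[i]["img"].astype(int)),u,v,r)) for i,u,v,r in views]
    x,e=tri(*[(c,*np.array(cv2.minAreaRect(k)[0])) for c,k in ks]);print(name,"tri",x.round(4),np.round(e,4))
    for c,k in ks:
        p=np.array([plane(c,u,v,ztext)[:2]*1000 for u,v in k],np.float32);r=cv2.minAreaRect(p);print("   ",len(k),np.round(r[0],1),np.round(r[1],1),round(r[2],1))
meas("plate",[(4,283,103,45),(5,349,105,45)],lambda g:((g.min(2)>110)|((g[...,2]>g[...,1]+20))),.095)
meas("handle",[(4,275,100,30),(5,357,102,30)],lambda g:(g[...,2]>g[...,0]+60)&(g[...,2]>115),.171)
meas("disc",[(4,207,140,22),(5,261,142,22)],lambda g:g.max(2)<60,.02)
meas("slot",[(1,301,220,35),(2,556,172,40)],lambda g:(g[...,0]-g[...,1]>45)&(g[...,0]-g[...,2]>35),.115)
meas("smallblue",[(4,382,97,25),(5,450,98,25)],lambda g:(g[...,2]>g[...,0]+60)&(g[...,2]>115),.1)
g=W[4]["img"];print(g[100,258:296:3].tolist(),g[75,260],g[103,316])
E
python3 m1.py
```

```text
plate tri [ 0.5352 -0.1491  0.0907] [0.0003 0.0003]
    356 [ 536.3 -150.4] [101.   93.9] 70.8
    356 [ 537.3 -149.1] [101.7  94.6] 70.5
handle tri [ 0.5361 -0.149   0.1708] [0.0001 0.0001]
    122 [ 536.3 -149. ] [34.4 22.4] 81.1
    121 [ 536.1 -149.3] [34.2 22.5] 81.5
disc tri [ 0.5406 -0.2723  0.0188] [0.0004 0.0004]
    95 [ 541.2 -272.2] [46.3 44.2] 70.8
    94 [ 540.5 -272.1] [45.1 45.2] 24.3
slot tri [0.5263 0.1795 0.1162] [0. 0.]
    118 [526.7 179.2] [33.7 55.4] 17.3
    134 [527.  179.8] [33.3 55.5] 17.5
smallblue tri [ 0.5666 -0.0428  0.1127] [0. 0.]
    62 [566.7 -40.1] [26.2 17. ] 34.7
    60 [567.7 -37.6] [26. 17.] 34.6
[[47, 92, 160], [43, 41, 44], [42, 40, 42], [42, 40, 45], [50, 50, 51], [41, 41, 42], [50, 51, 48], [51, 51, 52], [53, 49, 51], [47, 44, 49], [54, 101, 168], [50, 97, 168], [11, 36, 86]] [173 176 183] [173 174 182]
```

```bash
python3 - <<'E'
from h import *
import pickle
d=pickle.load(open("c0.pkl","rb"))
print("pink top",tri((d["scene"],349,240),(d["side"],423,186)))
go([.5362,-.149,.25],-.152)
E
```

```text
pink top (array([ 0.68051732, -0.17433044,  0.15707404]), [np.float64(0.002023410862298057), np.float64(0.0020234108622979533)])
shift [0.0813 0.0322 0.053 ] turn 1.3831 yaw y 1.2311 pos [ 0.6021 -0.2065  0.3029] tilt [-5.0e-04  1.3e-03 -1.0e+00] q6 -1.737 t 3.9833
```

Call:
{"api": "pendant", "payload": {"motion": [{"trans": [0.027, 0.011, 0]}, {"trans": [0.027, 0.011, 0]}, {"trans": [0.027, 0.011, 0]}, {"yaw": 0.1153}, {"yaw": 0.1153}, {"yaw": 0.1153}, {"yaw": 0.1153}, {"yaw": 0.1153}, {"yaw": 0.1153}, {"yaw": 0.1153}, {"yaw": 0.1153}, {"yaw": 0.1153}, {"yaw": 0.1153}, {"yaw": 0.1153}, {"yaw": 0.1153}, {}, {}, {}], "finger_gap": 0.087, "lines": "1,2"}}

```text
time: 5.48
position: [0.5377, -0.1483, 0.3027]
```

```bash
python3 - <<'E'
from h import *
go([.5362,-.149,.1213],-.152)
E
```

```text
shift [-0.001  -0.0014  0.1814] turn 0.004 yaw y -0.148 pos [ 0.5377 -0.1483  0.3027] tilt [ 1.e-04  2.e-04 -1.e+00] q6 -0.322 t 5.4833
```

Call:
{"api": "pendant", "payload": {"motion": [{"trans": [-0.001, -0.0014, 0.02], "yaw": 0.004}, {"trans": [0, 0, 0.03]}, {"trans": [0, 0, 0.03]}, {"trans": [0, 0, 0.03]}, {"trans": [0, 0, 0.03]}, {"trans": [0, 0, 0.02]}, {"trans": [0, 0, 0.015]}, {"trans": [0, 0, 0.0064]}, {}, {}, {}]}}

```text
time: 6.4
position: [0.5373, -0.1504, 0.1224]
tool_rot: [0.76, 0.65, 0.0, 0.001]
ft_force: [0.2, 0.4, 0.5]
grip_width: 0.0872
grip_force: 0.0
```

```bash
python3 - <<'E'
from h import *
go([.5362,-.149,.1213],-.152)
E
```

```text
shift [ 0.0012 -0.0014  0.001 ] turn -0.003 yaw y -0.155 pos [ 0.5373 -0.1504  0.1224] tilt [ 0.0023 -0.0011 -1.    ] q6 -0.318 t 6.4
```

Call:
{"api": "pendant", "payload": {"motion": [{"trans": [0.001, -0.001, 0.001]}, {}], "lines": "1,2"}}

```text
time: 6.57
position: [0.5359, -0.149, 0.1211]
```

Call:
{"api": "pendant", "payload": {"motion": [{}, {}, {}, {}, {}, {}, {}, {}, {}, {}, {}, {}], "finger_gap": 0.015, "clamp_n": 30}}

```text
time: 7.57
position: [0.5357, -0.149, 0.1201]
tool_rot: [0.76, 0.65, 0.0, 0.0]
ft_force: [0.5, 0.3, -0.4]
grip_width: 0.024
grip_force: 30.0
```

```bash
python3 -c "
from h import *
go([.5362,-.149,.1213],-.152)"
```

```text
shift [ 0.0001  0.0005 -0.0012] turn -0.0036 yaw y -0.1556 pos [ 0.5357 -0.149   0.1201] tilt [ 3.e-04 -1.e-04 -1.e+00] q6 -0.317 t 7.5667
```

Call:
{"api": "pendant", "payload": {"motion": [{"trans": [0, 0, -0.005]}, {"trans": [0, 0, -0.01]}, {"trans": [0, 0, -0.015]}, {"trans": [0, 0, -0.02]}, {"trans": [0, 0, -0.02]}, {"trans": [0, 0, -0.02]}, {"trans": [0, 0, -0.02]}, {"trans": [0, 0, -0.01]}, {}, {}, {}]}}

```text
time: 8.48
position: [0.5346, -0.1485, 0.2391]
tool_rot: [0.76, 0.65, -0.0, -0.001]
ft_force: [-1.3, 0.4, -1.8]
grip_width: 0.0239
grip_force: 30.0
```

```bash
python3 - <<'E'
from h import *
for n in("scene","side"):save(n+"2",robot.camera(n))
a=cv2.imread("pics/scene2.png")[110:310,190:430];b=cv2.imread("pics/side2.png")[110:310,270:510]
cv2.imwrite("pics/v4.png",np.hstack([cv2.resize(x,(400,333),interpolation=cv2.INTER_CUBIC) for x in(a,b)]))
go([.5406,-.2722,.165])
E
```

```text
shift [-0.1214  0.0253  0.0735] turn 0 yaw y -0.1557 pos [ 0.5346 -0.1485  0.2387] tilt [-0.0029  0.0015 -1.    ] q6 -0.317 t 8.5833
```

View pics/v4.png

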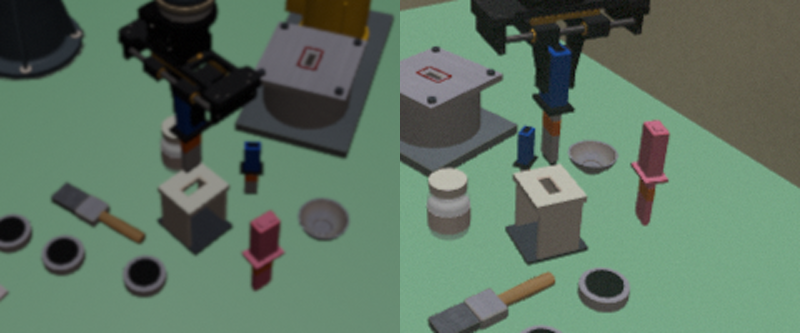

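The probe is held upright and clear of the stand: handle at (185,110) on the left and (555,75) on the right. The stand is empty and the bystanders are untouched. Next: over the disc.

Call:
{"api": "pendant", "payload": {"motion": [{"trans": [-0.008, 0.0015, 0]}, {"trans": [-0.015, 0.003, 0]}, {"trans": [-0.02, 0.0045, 0]}, {"trans": [-0.02, 0.0045, 0]}, {"trans": [-0.02, 0.0045, 0]}, {"trans": [-0.02, 0.0045, 0]}, {"trans": [-0.013, 0.002, 0]}, {"trans": [-0.005, 0.001, 0]}, {"trans": [0, 0, 0.015]}, {"trans": [0, 0, 0.02]}, {"trans": [0, 0, 0.02]}, {"trans": [0, 0, 0.015]}, {"trans": [0, 0, 0.005]}, {}, {}, {}]}}

```text
time: 9.92
position: [0.5428, -0.2729, 0.1663]
tool_rot: [0.76, 0.65, 0.0, 0.001]
ft_force: [0.4, 0.5, -1.8]
grip_width: 0.0234
grip_force: 30.0
```

```bash
python3 - <<'E'
from h import *
go([.5406,-.2722,.16])
import time
for n in("scene","side"):
    c=robot.camera(n);save(n+"3",c)
    print(n,proj(c,[.5406,-.2722,.02]))
a=cv2.imread("pics/scene3.png")[170:310,190:358];b=cv2.imread("pics/side3.png")[170:310,320:488]
cv2.imwrite("pics/v5.png",np.hstack([cv2.resize(x,(400,333),interpolation=cv2.INTER_CUBIC) for x in(a,b)]))
E
```

```text
shift [ 0.0003 -0.0023  0.0063] turn 0 yaw y -0.1554 pos [ 0.5428 -0.2729  0.1663] tilt [ 0.0018 -0.0013 -1.    ] q6 -0.494 t 9.9167
scene [276.0250391  273.01294772]
side [392.51100331 280.15389789]
```

View pics/v5.png

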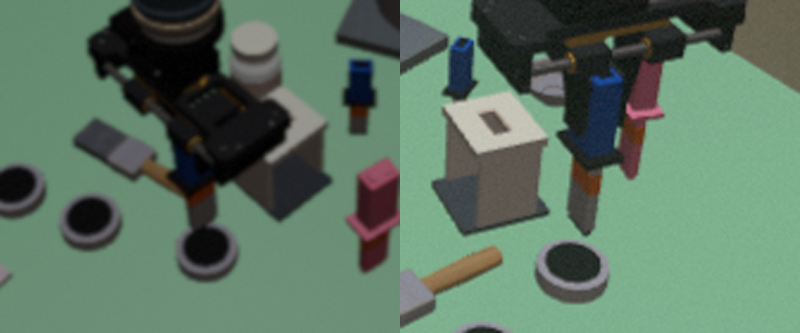

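The probe hangs above the target disc, with the tip at crop (203,230) on the left and (587,232) on the right, clear of the disc. I check the tip's position by triangulation and nudge it to the middle.

```bash
python3 - <<'E'
from h import *
S=robot.camera("scene");D=robot.camera("side");k=400/168
print(tri((S,190+203/k,170+229/k),(D,320+187/k,170+232/k)))
for n,c in(("S",S),("D",D)):print(n,[proj(c,[.5428,-.2729,z]).round(1) for z in(.061,.14,.2)])
g=lambda c:c["img"].astype(int)
# orange band centroid in both
o=[]
for c,(u,v) in((S,(275,250)),(D,(400,247))):
    i=g(c);m=(i[...,0]>i[...,1]+35)&(i[...,0]>i[...,2]+35);z=np.zeros_like(m);z[v-14:v+14,u-14:u+14]=m[v-14:v+14,u-14:u+14];y,x=np.where(z);o.append((c,x.mean(),y.mean()));print(len(x),x.mean(),y.mean())
print(tri(*o))
go([.5406,-.2722,.16])
E
```

```text
(array([ 0.54599594, -0.27770799,  0.0579011 ]), [np.float64(0.001153353334744591), np.float64(0.0011533533347445907)])
S [array([275.3, 263.9]), array([272.9, 243.4]), array([270.8, 226.3])]
D [array([395.6, 264.9]), array([399.7, 233.5]), array([403.2, 207.3])]
11 274.72727272727275 251.0909090909091
51 398.8235294117647 245.5686274509804
(array([ 0.54443244, -0.27210767,  0.11036257]), [np.float64(0.0009045913434040499), np.float64(0.000904591343403856)])
shift [ 0.0002 -0.002   0.0062] turn 0 yaw y -0.1555 pos [ 0.5425 -0.2727  0.1662] tilt [ 0.0016 -0.0012 -1.    ] q6 -0.494 t 10.1167
```

Call:
{"api": "pendant", "payload": {"motion": [{"trans": [0.001, -0.0025, 0.003]}, {"trans": [0, 0, 0.003]}, {}, {}, {}, {}, {}, {}, {}, {}, {}, {}, {}, {}, {}, {}, {}, {}, {}, {}]}}

```text
time: 11.78
position: [0.5397, -0.2711, 0.1592]
tool_rot: [0.76, 0.65, 0.0, 0.0]
ft_force: [-0.1, 0.6, -1.4]
grip_width: 0.024
grip_force: 30.0
```

Call:
{"api": "pendant", "payload": {"motion": [{}, {}, {}, {}, {}, {}, {}, {}, {}, {}, {}, {}, {}, {}, {}, {}, {}, {}, {}, {}]}}

```text
time: 13.45
position: [0.5397, -0.2711, 0.1592]
tool_rot: [0.76, 0.65, -0.0, 0.0]
ft_force: [0.3, 0.4, -2.3]
grip_width: 0.0239
grip_force: 30.0
```

```bash
python3 -c "
from h import *
print(abs(robot.get_obs()['joint_velocities']).max())
go([.5266,.1794,.27],.304)"
```

```text
0.001666728554111173
shift [ 0.443  -0.0827 -0.1108] turn -0.4596 yaw y -0.1556 pos [ 0.5397 -0.2711  0.1592] tilt [ 0. -0. -1.] q6 -0.495 t 13.45
```

Zeroing held for over 3 s. Next I raise the probe and go above the slot.

Call:
{"api": "pendant", "payload": {"motion": [{"trans": [0, 0, -0.01]}, {"trans": [0, 0, -0.03]}, {"trans": [0, 0, -0.035]}, {"trans": [0, 0, -0.025]}, {"trans": [0, 0, -0.011]}, {}, {"trans": [0.012, -0.002, 0]}, {"trans": [0.025, -0.005, 0]}, {"trans": [0.035, -0.0065, 0]}, {"trans": [0.035, -0.0065, 0]}, {"trans": [0.035, -0.0065, 0]}, {"trans": [0.035, -0.0065, 0]}, {"trans": [0.035, -0.0065, 0]}, {"trans": [0.035, -0.0065, 0]}, {"trans": [0.035, -0.0065, 0]}, {"trans": [0.035, -0.0065, 0]}, {"trans": [0.035, -0.0065, 0]}, {"trans": [0.035, -0.0065, 0]}, {"trans": [0.03, -0.006, 0]}, {"trans": [0.02, -0.0045, 0]}], "lines": "1,2"}}

```text
time: 15.12
position: [0.5228, 0.1769, 0.2674]
```

Call:
{"api": "pendant", "payload": {"motion": [{"trans": [0.01, -0.001, 0]}, {"yaw": -0.05}, {"yaw": -0.1}, {"yaw": -0.1}, {"yaw": -0.1}, {"yaw": -0.07}, {"yaw": -0.04}, {}, {}, {}, {}]}}

```text
time: 16.03
position: [0.5261, 0.1833, 0.2696]
tool_rot: [0.592, 0.806, -0.0, -0.0]
ft_force: [0.2, -0.0, -2.3]
grip_width: 0.0236
grip_force: 30.0
```

```bash
python3 -c "
from h import *
go([.5266,.1794,.235],.304)"
```

```text
shift [-0.0038 -0.0007  0.0346] turn -0.0005 yaw y 0.3035 pos [0.5261 0.1833 0.2696] tilt [-1.1e-03 -2.0e-04 -1.0e+00] q6 -0.169 t 16.0333
```

Call:
{"api": "pendant", "payload": {"motion": [{"trans": [-0.002, 0, 0.01]}, {"trans": [-0.0018, -0.0007, 0.01]}, {"trans": [0, 0, 0.01]}, {"trans": [0, 0, 0.005]}, {}, {}, {}, {}, {}], "lines": "1,2"}}

```text
time: 16.78
position: [0.5273, 0.1798, 0.2357]
```

```bash
python3 - <<'E'
from h import *
import pickle
go([.5266,.1794,.23],.304)
d={}
for n in("scene","side","wrist"):
    c=robot.camera(n);save(n+"4",c);d[n]=c
    print(n,proj(c,[.5266,.1794,.115]).round(1))
pickle.dump(d,open("c4.pkl","wb"))
a=d["scene"]["img"][90:190,320:440];b=d["side"]["img"][90:190,230:350];
t=np.hstack([cv2.resize(x,(400,333),interpolation=cv2.INTER_CUBIC) for x in(a,b)])
w=cv2.resize(d["wrist"]["img"][60:260,200:440],(312,260));t=np.vstack([t,np.pad(w,((0,0),(0,488),(0,0)))])
cv2.imwrite("pics/v6.png",t[:,:,::-1])
E
```

```text
shift [-0.0002 -0.0008  0.0057] turn 0.0005 yaw y 0.3045 pos [0.5273 0.1798 0.2357] tilt [ 1.2e-03  2.0e-04 -1.0e+00] q6 -0.177 t 16.7833
scene [375.9 145. ]
side [290.1 154.7]
wrist [318.7 193.4]
```

View pics/v6.png

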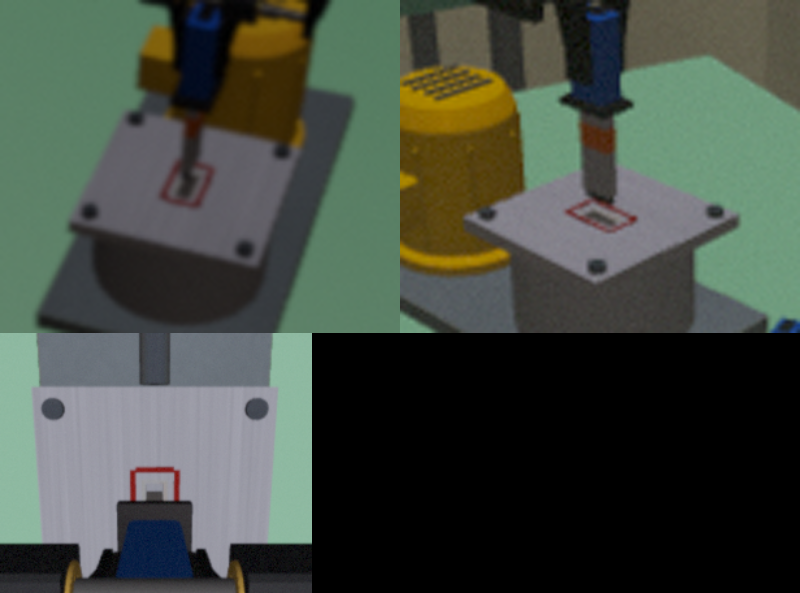

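The probe is just above the slot. In the wrist view the flange (crop x≈154) is centred on the red frame (x≈155); the scene and side views show the tip directly over the slot. I lower it in stages and watch the force.

Call:
{"api": "pendant", "payload": {"motion": [{"trans": [0, -0.0007, 0.004]}, {"trans": [0, 0, 0.004]}, {"trans": [0, 0, 0.004]}, {"trans": [0, 0, 0.003]}, {"trans": [0, 0, 0.003]}, {}, {}, {}, {}, {}]}}

```text
time: 17.77
position: [0.5264, 0.1795, 0.2173]
tool_rot: [0.592, 0.806, 0.0, 0.0]
ft_force: [-0.1, -0.2, -2.2]
grip_width: 0.0236
grip_force: 30.0
```

```bash
python3 -c "
from h import *
go([.5266,.1794,.166],.304);print(robot.get_obs()['moment'].round(3))"
```

```text
shift [-0.0001  0.0001  0.0513] turn 0.0004 yaw y 0.3044 pos [0.5264 0.1795 0.2173] tilt [ 5.e-04  1.e-04 -1.e+00] q6 -0.177 t 17.7667
[-0.065  0.062  0.048]
```

Call:
{"api": "pendant", "payload": {"motion": [{"trans": [0, 0, 0.002]}, {"trans": [0, 0, 0.002]}, {"trans": [0, 0, 0.002]}, {"trans": [0, 0, 0.002]}, {"trans": [0, 0, 0.002]}, {"trans": [0, 0, 0.002]}, {}, {}, {}]}}

```text
time: 18.52
position: [0.5265, 0.1795, 0.2052]
tool_rot: [0.592, 0.806, 0.0, 0.0]
ft_force: [1.4, 0.9, -2.5]
grip_width: 0.0238
grip_force: 30.0
```

```bash
python3 -c "
from h import *
go([.5266,.1794,.166],.304);print(robot.get_obs()['moment'].round(3))"
```

```text
shift [-0.0002  0.0001  0.0392] turn 0.0005 yaw y 0.3045 pos [0.5265 0.1795 0.2052] tilt [ 3.e-04  1.e-04 -1.e+00] q6 -0.177 t 18.5167
[-0.023 -0.134 -0.064]
```

Call:
{"api": "pendant", "payload": {"motion": [{"trans": [0, 0, 0.002]}, {"trans": [0, 0, 0.002]}, {"trans": [0, 0, 0.002]}, {"trans": [0, 0, 0.002]}, {}, {}, {}], "lines": "2,4"}}

```text
position: [0.5264, 0.1795, 0.1971]
tool_rot: [0.592, 0.806, 0.0, 0.0]
ft_force: [2.1, 0.1, -2.6]
```

```bash
cat > f.py <<'E'
from h import *
F=[]
for _ in range(5):
    robot.camera("wrist");o=robot.get_obs();F.append(np.r_[o["ft_force"],o["moment"]])
M=R.from_quat(o["tool_rot"]).as_matrix();f=np.mean(F,0);print("F world",f[:3].round(2),"F tool",(M.T@f[:3]).round(2),"M",f[3:].round(3))
go([.5266,.1794,.166],.304)
E
python3 f.py
```

```text
F world [ 1.37  0.31 -2.33] F tool [-0.11  1.4   2.33] M [ 0.05  -0.31  -0.003]
shift [-0.0001  0.0002  0.0312] turn 0.0004 yaw y 0.3044 pos [0.5264 0.1795 0.1972] tilt [ 4.e-04  1.e-04 -1.e+00] q6 -0.177 t 19.35
```

A light 1.4 N side contact along +tool y; I shift that way to relieve it.

Call:
{"api": "pendant", "payload": {"motion": [{"trans": [0, 0.0006, 0]}, {}, {}, {}], "lines": "2,2"}}

```text
position: [0.5265, 0.1796, 0.1971]
```

```bash
python3 f.py
```

```text
F world [ 0.19  0.62 -1.66] F tool [0.53 0.37 1.66] M [-0.089 -0.002  0.009]
shift [-0.0002  0.      0.0311] turn 0.0004 yaw y 0.3044 pos [0.5265 0.1796 0.1971] tilt [-7.e-04 -1.e-04 -1.e+00] q6 -0.177 t 19.9333
```

Call:
{"api": "pendant", "payload": {"motion": [{"trans": [0, 0.0004, 0]}, {"trans": [0, 0, 0.002]}, {"trans": [0, 0, 0.002]}, {"trans": [0, 0, 0.002]}, {"trans": [0, 0, 0.002]}, {"trans": [0, 0, 0.002]}, {"trans": [0, 0, 0.002]}, {"trans": [0, 0, 0.002]}, {"trans": [0, 0, 0.002]}, {}, {}, {}], "lines": "2,4"}}

```text
position: [0.5273, 0.1798, 0.1812]
tool_rot: [0.592, 0.806, 0.0, 0.0]
ft_force: [0.1, 0.2, -1.7]
```

```bash
python3 f.py
```

```text
F world [ 0.09  0.22 -1.54] F tool [0.18 0.15 1.54] M [-0.065  0.039 -0.006]
shift [-0.0002 -0.0008  0.0153] turn 0.0004 yaw y 0.3044 pos [0.5273 0.1798 0.1813] tilt [ 3.e-04  0.e+00 -1.e+00] q6 -0.176 t 21.1833
```

Call:
{"api": "pendant", "payload": {"motion": [{"trans": [0, 0, 0.002]}, {"trans": [0, 0, 0.002]}, {"trans": [0, 0, 0.002]}, {"trans": [0, 0, 0.002]}, {"trans": [0, 0, 0.002]}, {"trans": [0, 0, 0.002]}, {"trans": [0, 0, 0.002]}, {"trans": [0, 0, 0.001]}, {}, {}, {}, {}, {}, {}], "lines": "2,6"}}

```text
position: [0.5273, 0.1798, 0.1662]
tool_rot: [0.592, 0.806, 0.0, 0.0]
ft_force: [-0.2, 0.4, -2.8]
grip_width: 0.0242
grip_force: 30.0
```

```bash
python3 f.py
python3 - <<'E'
from h import *
S=robot.camera("scene");D=robot.camera("side")
t=np.hstack([cv2.resize(x,(400,333),interpolation=cv2.INTER_CUBIC) for x in(S["img"][90:190,320:440],D["img"][90:190,230:350])])
t=np.vstack([t,np.hstack([cv2.resize(x["img"],(400,250)) for x in(S,D)])])
cv2.imwrite("pics/v7.png",t[:,:,::-1])
E
```

```text
F world [ 0.21 -0.17 -1.72] F tool [-0.23  0.15  1.72] M [-0.073  0.002 -0.012]
shift [-0.0001 -0.0007  0.0002] turn 0.0003 yaw y 0.3043 pos [0.5272 0.1797 0.1662] tilt [ 1.e-04 -0.e+00 -1.e+00] q6 -0.176 t 22.6
```

View pics/v7.png

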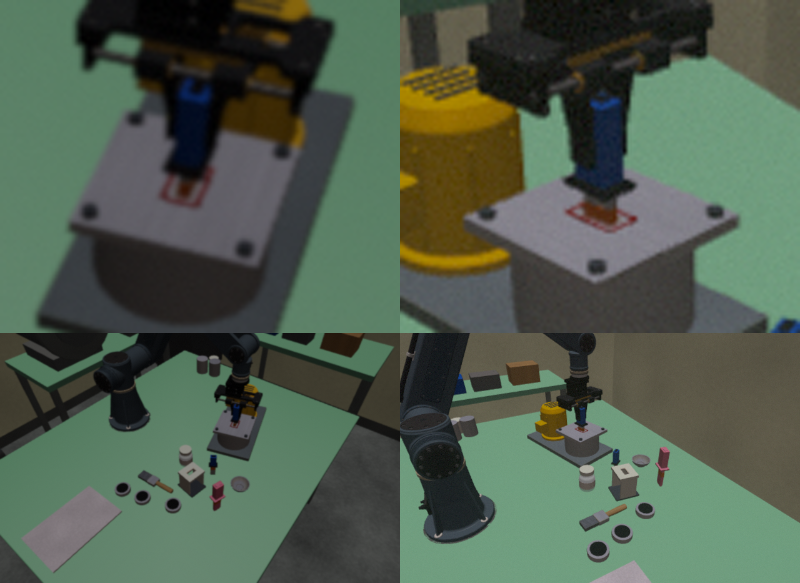

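The blade is in the slot, with part of the orange band still showing above the lid at (600,210). There is no side force, and everything else is in place.

```bash
python3 -c "
from rig import robot
print(robot.hand_in())"
```

```text
the job is handed in; nothing more can be done
None
```

I zeroed the probe about 3.5 cm above the reference disc for over 3 s, lowered it through the slot until the lid's top lay in the orange band, and handed the job in with the probe still held upright and no measurable side force.

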